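# Press the long pin rack onto the drip stand

## Robot

A 6-joint arm with a two-finger parallel gripper is mounted at the origin on the work surface. World frame = base frame: x ahead of the robot, y to its left, z up, the work surface at z = 0. Lengths are in m, angles in rad, forces in N, time in s.
With the tool pointing down it reaches from about 0.375 to 0.975 m from the base axis. Payload 3.8 kg.
Tool frame: the origin (TCP) lies at the very end of the fingers, on their centre line; the grasp point (between the pads) lies 19 mm behind it; z points along the fingers, y is the direction in which the jaws open and shut (so a half turn about z gives the same grasp; the last joint's range is limited). The gripper opens to 85 mm and grips with 20 to 120 N. Pads are 22 mm wide; open, the fingers measure 114 mm over their backs; the gripper's body (76 mm by 85 mm) begins 54 mm behind the grasp point. The pads swing forward as they close: fully open they stand 13 mm farther back than shut.
Start: joints at [-1.253, 0.264, 1.604, -0, 1.274, -0.037], TCP at [0.234, -0.633, 0.21] pointing down, gripper open.
Joint ranges: [-2.63, 2.63], [-0.94, 2.18], [0.31, 2.57], [-1.31, 4.45], [0, 2.66], [-2.55, 2.55]. Speed limits (rad/s): [2.57, 2.57, 3.14, 3.14, 3.14, 3.14].

## Interface

Orientations are given as a rotation vector (axis times angle).
In Python, from workcell import bot, viewer gives the robot as it stands.
- The arm moves only by the tool jog_arm, never from a script. Its argument "motion" is a list of rows, each an object of numbers: "dx", "dy", "dz": the shift along the world's x, y, z in cm; "turn": the turn about the world's z in rad. A call has 1 to 12 rows; each row shifts and turns the commanded pose from where the row before left it; what a row does not reach is not made up. A row lasts 1/12 s, in which the tool goes at most 41.7 mm and 7.16 degrees, less where a joint would pass 70% of its speed; a pose out of reach is approached as far as the arm can. A call is refused whole if a number of a shift passes 4.17 or a number of a turn 0.125, either way. A call with a gripper value outside its range is refused whole. "fingers" is the finger opening in cm, from 0 to 8.54, set as the call begins (left out, the last holds). The fingers move at their own pace and stop on an object; "grip_force" is the grip in N (left out, the last holds). Time passes only in rows, so rows that do not move let the fingers close. It gives the time, the measured TCP pose, the force and the opening at its end, in the units of the state.
- bot.read_state(): the state, without advancing time (a new reading comes with each control period).
- viewer.read_camera(name): name is "scene" or "top" or "wrist"; returns (picture, depth): 420x560x3 uint8, red, green, blue; 420x560 float32, m along the optical axis (not along the pixel's ray), 0 where there is no reading.
- viewer.camera_info(name): a dict with "vertical_fov" (degrees; the focal length in pixels is half the picture's height over the tangent of half this angle, whatever the lens; pixels are square), "cx", "cy" (the principal point, pixels), "R" (3x3) and "t" (3): a world point X has camera coordinates R X + t. Camera axes: x right, y down, z forward; pixel columns grow to the right and rows downward; lengths in m; the calibration is good to about 2 mm. A picture is of the moment at which its call begins: read the wrist's pose just before it. camera_info takes no time and is no camera call; for the wrist camera it gives the pose at the moment of the call.
- bot.finish_job(): hands the job in, once; it reports no verdict.
The state is a dict: "time": time; "q": joint angles; "joint_vel": joint speeds; "joint_torque": joint torques, N m; "tool_pos": TCP position; "tcp_rot": TCP orientation; "wrist_force": force on the tool from outside, world axes, zero at the start; "torque": the same for the moment, N m; "width": opening from 0.0 (shut) to 1.0 (fully open).
Only numpy, scipy, OpenCV 4.12 (cv2) and the standard library are available. Lean on these libraries where they do the work, as an engineer would, in place of code of your own. Each camera call takes 0.05 s, during which the arm holds its last target. There are 200 camera calls.

## Task

Set the long rack with upright pins onto the two studs of the drip stand and press it down until it is fully home, flat on the deck, then let go. Carry it and press it on rather than dropping it, and leave the other two racks (the one with wells and the short one with pins) where they are.

Things in the scene. Friction and masses are not known exactly. Their poses are not given: they have to be found in the camera images.
- pin_rack: The rack to fit: loose white block 120 x 50 x 40 mm (x, y, z), two rows of six pins on top (7 mm thick, 24 mm tall, rows at y = +-13). Underside: two square sockets 32 x 32, 22 deep, at x = +-32, so it fits either way round. 0.15 to 0.31 kg. Origin: centre of its underside, z up. Grip it across its 50 mm width, by the block's sides.
- stand: Drip stand, fixed: tray 150 x 80 mm, grey pedestal 132 x 46 mm, its flat top (deck) 42 mm above the bench. At x = +-32 two studs 20 mm tall, 16 across, narrowing above 10 mm to a 6 mm tip. Round each a black rubber collar 40 across, 8 mm proud: the rack rests on these until a 6 to 10 N push drives them down for good and it lies on the deck. Origin: centre of underside, x along the studs.
- well_rack: Bystander, leave alone: a white plastic block of the same 120 x 50 x 40 mm, with eight round dark wells in its flat top and no pins. Origin at the centre of its underside, x along its length.
- short_rack: Bystander, leave alone: a short white plastic block 60 x 50 x 40 mm with two rows of three pins, 24 mm tall, on top. Origin at the centre of its underside, x along its 60 mm length.
Not all that is in view belongs to the job. Leave any pink look-alike of the pin_rack alone.

How it is judged:
At the end, for the whole second after the job is handed in: The long pin rack is upright on the stand with both studs in its sockets and its underside within 3 mm of the deck, centred within 12 mm and lined up within 15 degrees (either way round), level within 3 degrees, at rest (z of pin_rack in the frame of stand between 0.038 and 0.045 m and horizontal distance between pin_rack and stand below 0.012 m and angle between the x axis of pin_rack and the x axis of stand, either way round below 0.26 rad and angle between pin_rack's own z axis and vertical below 0.06 rad and linear speed of pin_rack below 0.02 m/s); the robot touches nothing.
It fails at once if the rack is dropped or thrown: it moves faster than 0.6 m/s while no finger touches it (linear speed of pin_rack above 0.6 m/s and contact force between the fingers and pin_rack below 0.1 N).
It fails at once if the rack with wells is moved more than 30 mm (distance of well_rack from where it was at the start of the episode above 0.03 m).
It fails at once if the short rack is moved more than 30 mm (distance of short_rack from where it was at the start of the episode above 0.03 m).
It also fails if it takes over 38 s, if anything falls off the work surface, if the arm or the gripper's body presses on something with over 40 N, if the wrist force passes 120 N, or if a joint passes its speed limit or range.

## Working session

There is one attempt and no reset: what is moved stays moved. The work goes in short steps, Python scripts to look and compute and a tool call to move; the robot and the scene stay as the last step left them, time stands still between calls to the robot, and variables do not carry over. Pictures are saved under pics/ and viewed, about 8 in all and at most 12, crops included, and the job is handed in when it is done.

Besides the shell and the picture viewer there is one more tool, called after "Call:" as a command line: name --argument value ..., lists and objects as JSON in quotes. jog_arm: Moves the arm, as the interface text tells. Its arguments: {"type":"object","properties":{"motion":{"type":"array"},"fingers":{"type":"number"},"grip_force":{"type":"number"}},"required":["motion"]}

```bash
mkdir -p pics; python3 - <<'E'
from workcell import bot, viewer
import numpy as np, cv2
print(bot.read_state())
for n in ("scene","top"):
    p,d=viewer.read_camera(n); i=viewer.camera_info(n)
    print(n,i)
    cv2.imwrite(f"pics/{n}0.png",p[:,:,::-1]); np.savez(f"{n}0.npz",p=p,d=d)
E
```

```text
{'time': 0.0, 'q': array([-1.25287150e+00,  2.64769254e-01,  1.60539152e+00, -3.47102817e-05,
        1.27370137e+00, -3.69137214e-02]), 'joint_vel': array([-0.00120109, -0.00094171, -0.00055724, -0.00103523, -0.00146875,
       -0.00243341]), 'joint_torque': array([-1.05688399e-03, -5.15114307e+01, -3.67317259e+01, -1.94145014e-04,
        1.29094213e-02, -7.57029596e-06]), 'tool_pos': array([ 0.23425273, -0.63220775,  0.20904178]), 'tcp_rot': array([-3.09006718e+00, -5.54079511e-01,  5.50450537e-04]), 'wrist_force': array([ 0.11134076, -0.0101405 , -0.98436455]), 'torque': array([-0.03831851,  0.04611954,  0.04299217]), 'width': 1.0004607031564847}
scene {'vertical_fov': 45.96487497348488, 'cx': 285.2478330470137, 'cy': 213.54478975282794, 'R': array([[-0.38174223,  0.92423945, -0.00736928],
       [ 0.78848948,  0.32149218, -0.52433493],
       [-0.48224186, -0.20597139, -0.85148023]]), 't': array([ 0.15991985, -0.4813558 ,  1.48390052])}
top {'vertical_fov': 55.12112905464513, 'cx': 278.62930458409795, 'cy': 207.0780094629925, 'R': array([[-0.01284206, -0.99983731,  0.01266626],
       [-0.99172707,  0.01111784, -0.12788203],
       [ 0.1277204 , -0.01420374, -0.9917085 ]]), 't': array([0.06509103, 0.61630335, 0.88180428])}
```

View pics/top0.png

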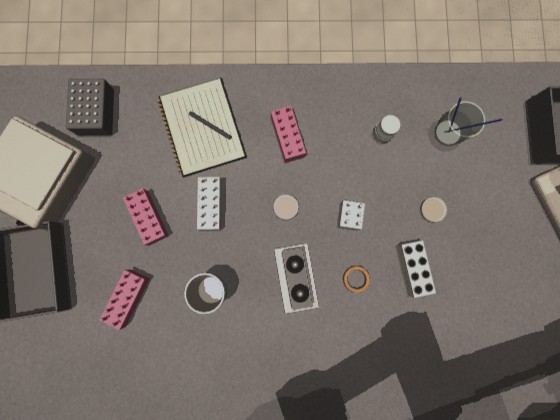

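View pics/scene0.png

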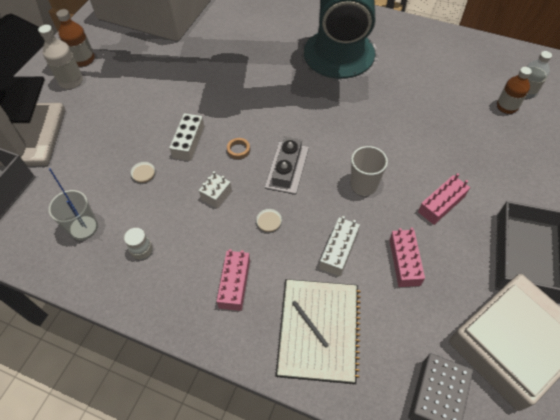

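Candidates for the pin rack, by top-view pixel: the white long pin block (208,203), three pink look-alikes (289,133), (144,216), (123,299), the short white one (352,214) and the well rack (418,268). I choose (208,203), which is scene (340,245). The stand is at top (296,279), scene (288,165).

```bash
cat > h.py <<'E'
import numpy as np, cv2
from workcell import bot, viewer
def K(i): return 210/np.tan(np.radians(i["vertical_fov"])/2)
def cloud(i,d):
    v,u=np.mgrid[:420,:560]; f=K(i)
    c=np.stack([(u-i["cx"])/f*d,(v-i["cy"])/f*d,d],-1)
    return (c-i["t"])@i["R"]
def ray(i,uv,z):
    d=i["R"].T@np.array([(uv[0]-i["cx"])/K(i),(uv[1]-i["cy"])/K(i),1.]); o=-i["R"].T@i["t"]
    return o+d*(z-o[2])/d[2]
def tri(ia,a,ib,b):
    oa,ob=-ia["R"].T@ia["t"],-ib["R"].T@ib["t"]
    da=ray(ia,a,0)-oa; db=ray(ib,b,0)-ob
    s=np.linalg.lstsq(np.stack([da,-db],1),ob-oa,rcond=None)[0]
    p,q=oa+s[0]*da,ob+s[1]*db
    return (p+q)/2,np.linalg.norm(p-q)
def rect(P):
    (x,y),(w,h),a=cv2.minAreaRect((P[:,:2]*1000).astype(np.float32))
    if w<h: w,h,a=h,w,a+90
    return np.round([x,y,w,h],1),round((a+90)%180-90,1)
E
python3 - <<'E'
from h import *
boxes={"rack":{"top":(190,170,228,238),"scene":(312,208,366,280)},"stand":{"top":(268,235,325,322),"scene":(258,128,316,200)}}
for n in ("top","scene"):
    z=np.load(n+"0.npz"); i=viewer.camera_info(n); C=cloud(i,z["d"]); hsv=cv2.cvtColor(z["p"],cv2.COLOR_RGB2HSV)
    for k in boxes:
        x0,y0,x1,y1=boxes[k][n]; c=C[y0:y1,x0:x1].reshape(-1,3); ok=z["d"][y0:y1,x0:x1].ravel()>0; c=c[ok]
        h=np.histogram(c[:,2]*1000,bins=np.arange(-10,90,4)); print(n,k,dict(zip(h[1][:-1],h[0])))
        for lo,hi in ((.034,.046),(.046,.075),(.004,.02)):
            s=c[(c[:,2]>lo)&(c[:,2]<hi)]
            if len(s)>10: print("  ",lo,hi,len(s),rect(s),np.median(s,0).round(4))
    x0,y0,x1,y1=boxes["rack"][n]; a=z["p"][y0:y1,x0:x1]
    x0,y0,x1,y1=boxes["stand"][n]; b=z["p"][y0:y1,x0:x1]
    im=np.hstack([cv2.resize(q,(270,400),interpolation=cv2.INTER_CUBIC) for q in (a,b)])
    cv2.imwrite(f"_{n}.png",im[:,:,::-1])
cv2.imwrite("pics/crop1.png",cv2.resize(np.hstack([cv2.imread("_top.png"),cv2.imread("_scene.png")]),(800,400)))
E
```

```text
top rack {np.int64(-10): np.int64(0), np.int64(-6): np.int64(109), np.int64(-2): np.int64(963), np.int64(2): np.int64(206), np.int64(6): np.int64(27), np.int64(10): np.int64(32), np.int64(14): np.int64(27), np.int64(18): np.int64(23), np.int64(22): np.int64(9), np.int64(26): np.int64(3), np.int64(30): np.int64(12), np.int64(34): np.int64(91), np.int64(38): np.int64(764), np.int64(42): np.int64(156), np.int64(46): np.int64(10), np.int64(50): np.int64(16), np.int64(54): np.int64(14), np.int64(58): np.int64(25), np.int64(62): np.int64(64), np.int64(66): np.int64(18), np.int64(70): np.int64(0), np.int64(74): np.int64(0), np.int64(78): np.int64(0), np.int64(82): np.int64(0)}
   0.034 0.046 1011 (array([627.4, 219.2, 118.4,  50.6]), -0.3) [0.6261 0.2188 0.0404]
   0.046 0.075 147 (array([627.2, 218.8, 104.5,  32.4]), -0.6) [0.6352 0.2091 0.063 ]
   0.004 0.02 122 (array([635.1, 227.1, 155.7,  82.9]), -0.7) [0.6603 0.2268 0.0113]
top stand {np.int64(-10): np.int64(0), np.int64(-6): np.int64(281), np.int64(-2): np.int64(2038), np.int64(2): np.int64(483), np.int64(6): np.int64(779), np.int64(
[... 1952 characters left out ...]
np.int64(22): np.int64(28), np.int64(26): np.int64(30), np.int64(30): np.int64(30), np.int64(34): np.int64(35), np.int64(38): np.int64(267), np.int64(42): np.int64(195), np.int64(46): np.int64(167), np.int64(50): np.int64(119), np.int64(54): np.int64(22), np.int64(58): np.int64(15), np.int64(62): np.int64(4), np.int64(66): np.int64(0), np.int64(70): np.int64(0), np.int64(74): np.int64(0), np.int64(78): np.int64(0), np.int64(82): np.int64(0)}
   0.034 0.046 497 (array([454. ,  19.5, 137. ,  46.7]), 9.0) [0.4583 0.0248 0.0414]
   0.046 0.075 327 (array([455.6,  19.8, 108.4,  38. ]), 9.2) [0.4698 0.0209 0.0499]
   0.004 0.02 688 (array([440.2,  11.7, 228.8, 146.6]), 20.7) [0.4761 0.0404 0.0075]
```

View pics/crop1.png

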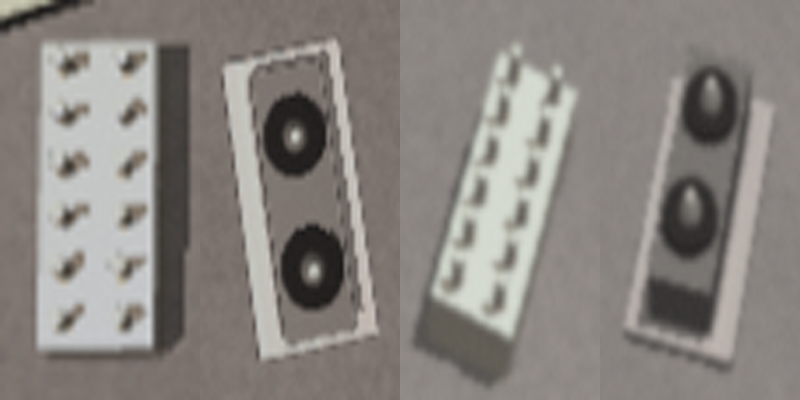

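The crop confirms the choice: left, a white long block with 2×6 pins; right, the stand with two studs in black collars. Both views agree on the rack (0.627, 0.219, yaw −0.3°, top 40 mm) and the stand (0.4545, 0.0195, yaw 9.1°, deck 42 mm). Moving above the rack.

Call:
jog_arm --motion '[{"dx": 1.6, "dy": 3.5, "turn": -0.0295}, {"dx": 1.6, "dy": 3.5, "turn": -0.0295}, {"dx": 1.6, "dy": 3.5, "turn": -0.0295}, {"dx": 1.6, "dy": 3.5, "turn": -0.0295}, {"dx": 1.6, "dy": 3.5, "turn": -0.0295}, {"dx": 1.6, "dy": 3.5, "turn": -0.0295}, {"dx": 1.6, "dy": 3.5, "turn": -0.0295}, {"dx": 1.6, "dy": 3.5, "turn": -0.0295}, {"dx": 1.6, "dy": 3.5, "turn": -0.0295}, {"dx": 1.6, "dy": 3.5, "turn": -0.0295}, {"dx": 1.6, "dy": 3.5, "turn": -0.0295}, {"dx": 1.6, "dy": 3.5, "turn": -0.0295}]' --fingers 8.54

```text
validation failed for argument at $.mo...
```

Call:
jog_arm --motion '[{"dx": 1.6, "dy": 3.5}, {"dx": 1.6, "dy": 3.5}, {"dx": 1.6, "dy": 3.5}, {"dx": 1.6, "dy": 3.5}, {"dx": 1.6, "dy": 3.5}, {"dx": 1.6, "dy": 3.5}, {"dx": 1.6, "dy": 3.5}, {"dx": 1.6, "dy": 3.5}, {"dx": 1.6, "dy": 3.5}, {"dx": 1.6, "dy": 3.5}, {"dx": 1.6, "dy": 3.5}, {"dx": 1.6, "dy": 3.5}]'

```text
validation failed for argument at $.mo...
```

Call:
jog_arm --motion '[{"dx": 0.9, "dy": 1.2}, {"dx": 0}, {"dx": 0}, {"dx": 0}]'

```text
validation failed for argument at $.mo...
```

```bash
python3 - <<'E'
from h import *
s=bot.read_state(); i=viewer.camera_info("wrist"); p,d=viewer.read_camera("wrist")
from scipy.spatial.transform import Rotation as Ro
R=Ro.from_rotvec(s["tcp_rot"]).as_matrix()
print(s["time"],s["tool_pos"],np.degrees(np.arctan2(R[1,1],R[0,1])),R[:,2],s["wrist_force"])
cv2.imwrite("pics/wrist1.png",p[:,:,::-1])
C=cloud(i,d); m=(d>0)&(C[...,2]>.035)&(C[...,2]<.045)&(abs(C[...,0]-.627)<.1)&(abs(C[...,1]-.219)<.05)&(p.min(2)>110)
print(m.sum(),rect(C[m]),np.median(C[m],0),"cam",-i["R"].T@i["t"])
E
```

```text
0.1 [ 0.23427296 -0.63227802  0.20914354] -69.6730862620487 [-6.37461556e-04  1.96389850e-03 -9.99997868e-01] [-0.809961    0.87590017 -0.21847179]
0 (array([0., 0., 0., 0.]), 0.0) [nan nan nan] cam [ 0.30815372 -0.60635912  0.37327049]
  return _methods._mean(a, axis=axis, dtype=dtype,
  ret = um.true_divide(
```

View pics/wrist1.png

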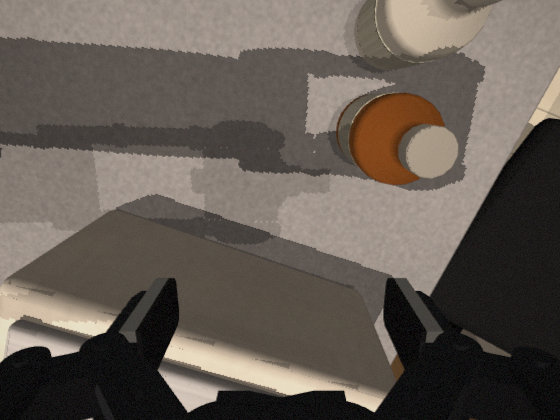

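The moves were refused, so the arm is still at its start; the picture shows only bottles and a box near the start. I'll try fully specified rows and rise first, to clear the bottles.

Call:
jog_arm --motion '[{"dx": 0.0, "dy": 0.0, "dz": 3.0, "turn": 0.0}, {"dx": 0.0, "dy": 0.0, "dz": 3.0, "turn": 0.0}, {"dx": 0.0, "dy": 0.0, "dz": 2.0, "turn": 0.0}]' --fingers 8.54

```text
time: 0.4
tool_pos: [0.2346, -0.6332, 0.2923]
tcp_rot: [3.091, 0.554, 0.0]
wrist_force: [-0.0, -1.1, 1.0]
width: 0.999
```

Call:
jog_arm --motion '[{"dx": 1.6, "dy": 3.5, "dz": 0.0, "turn": -0.0295}, {"dx": 1.6, "dy": 3.5, "dz": 0.0, "turn": -0.0295}, {"dx": 1.6, "dy": 3.5, "dz": 0.0, "turn": -0.0295}, {"dx": 1.6, "dy": 3.5, "dz": 0.0, "turn": -0.0295}, {"dx": 1.6, "dy": 3.5, "dz": 0.0, "turn": -0.0295}, {"dx": 1.6, "dy": 3.5, "dz": 0.0, "turn": -0.0295}, {"dx": 1.6, "dy": 3.5, "dz": 0.0, "turn": -0.0295}, {"dx": 1.6, "dy": 3.5, "dz": 0.0, "turn": -0.0295}, {"dx": 1.6, "dy": 3.5, "dz": 0.0, "turn": -0.0295}, {"dx": 1.6, "dy": 3.5, "dz": 0.0, "turn": -0.0295}, {"dx": 1.6, "dy": 3.5, "dz": 0.0, "turn": -0.0295}, {"dx": 1.6, "dy": 3.5, "dz": 0.0, "turn": -0.0295}]'

```text
time: 1.4
tool_pos: [0.4266, -0.2111, 0.2903]
tcp_rot: [3.142, -0.001, 0.0]
wrist_force: [0.7, -0.2, -0.4]
width: 1.002
```

Call:
jog_arm --motion '[{"dx": 1.6, "dy": 3.5, "dz": -0.5, "turn": 0.0}, {"dx": 1.6, "dy": 3.5, "dz": -0.5, "turn": 0.0}, {"dx": 1.6, "dy": 3.5, "dz": -0.5, "turn": 0.0}, {"dx": 1.6, "dy": 3.5, "dz": -0.5, "turn": 0.0}, {"dx": 1.6, "dy": 3.5, "dz": -0.5, "turn": 0.0}, {"dx": 1.6, "dy": 3.5, "dz": -0.5, "turn": 0.0}, {"dx": 1.6, "dy": 3.5, "dz": -0.5, "turn": 0.0}, {"dx": 1.6, "dy": 3.5, "dz": -0.5, "turn": 0.0}, {"dx": 1.6, "dy": 3.5, "dz": -0.5, "turn": 0.0}, {"dx": 1.6, "dy": 3.5, "dz": -0.5, "turn": 0.0}, {"dx": 1.6, "dy": 3.5, "dz": -0.5, "turn": 0.0}, {"dx": 1.6, "dy": 3.5, "dz": -0.5, "turn": 0.0}]'

```text
time: 2.4
tool_pos: [0.6187, 0.2089, 0.2296]
tcp_rot: [3.141, 0.002, -0.001]
wrist_force: [-0.2, 0.0, 0.5]
width: 0.998
```

Call:
jog_arm --motion '[{"dx": 0.9, "dy": 1.2, "dz": -2.0, "turn": 0.0}, {"dx": 0.0, "dy": 0.0, "dz": -2.0, "turn": 0.0}, {"dx": 0.0, "dy": 0.0, "dz": 0.0, "turn": 0.0}, {"dx": 0.0, "dy": 0.0, "dz": 0.0, "turn": 0.0}]'

```text
time: 2.73
tool_pos: [0.6258, 0.2187, 0.1881]
tcp_rot: [3.14, 0.002, -0.007]
wrist_force: [-0.3, 0.0, 0.2]
width: 0.997
```

```bash
cat > w.py <<'E'
from h import *
import sys
from scipy.spatial.transform import Rotation as Ro
s=bot.read_state(); i=viewer.camera_info("wrist"); p,d=viewer.read_camera("wrist")
R=Ro.from_rotvec(s["tcp_rot"]).as_matrix()
print(s["time"],s["tool_pos"].round(4),np.degrees(np.arctan2(R[1,1],R[0,1])),R[:,2].round(3),s["wrist_force"].round(1),s["width"])
cv2.imwrite(f"pics/{sys.argv[1]}.png",p[:,:,::-1])
C=cloud(i,d); np.savez(sys.argv[1]+".npz",C=C,p=p,d=d)
m=(d>.05)&(C[...,2]>.030)&(C[...,2]<.046)&(p.min(2)>110)&(abs(C[...,0]-.627)<.09)&(abs(C[...,1]-.219)<.05)
if m.sum()>20: print(m.sum(),rect(C[m]),np.median(C[m],0).round(4),"cam",-i["R"].T@i["t"])
E
python3 w.py wrist2
```

```text
2.7333 [0.6258 0.2187 0.1881] -89.9258747944497 [-0.005 -0.002 -1.   ] [-0.3  0.   0.2] 0.9969271967732173
3952 (array([627.5, 217.5, 120.6,  50.1]), -0.3) [0.6173 0.2173 0.0407] cam [0.70527651 0.21809172 0.35179499]
```

View pics/wrist2.png

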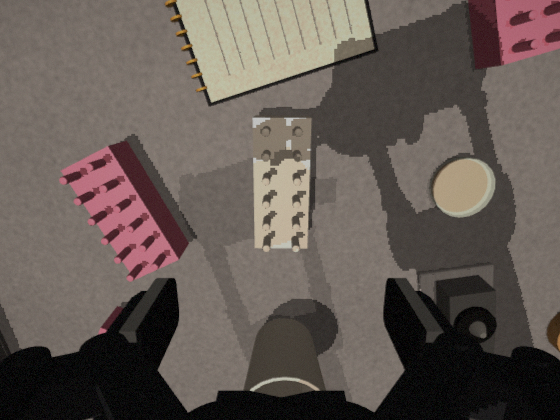

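The wrist view shows the white pin rack at (282,183), yaw −0.3°, centre (0.6275, 0.2175), top 40.7 mm. That agrees with the fixed cameras, and the finger sides are clear. Descending 18 cm and gripping.

Call:
jog_arm --motion '[{"dx": 0.1, "dy": 0.0, "dz": -3.0, "turn": 0.0}, {"dx": 0.0, "dy": 0.0, "dz": -3.0, "turn": 0.0}, {"dx": 0.0, "dy": 0.0, "dz": -3.0, "turn": 0.0}, {"dx": 0.0, "dy": 0.0, "dz": -2.5, "turn": 0.0}, {"dx": 0.0, "dy": 0.0, "dz": -2.0, "turn": 0.0}, {"dx": 0.0, "dy": 0.0, "dz": -1.5, "turn": 0.0}, {"dx": 0.0, "dy": 0.0, "dz": -1.5, "turn": 0.0}, {"dx": 0.0, "dy": 0.0, "dz": -1.0, "turn": 0.0}, {"dx": 0.0, "dy": 0.0, "dz": -0.5, "turn": 0.0}, {"dx": 0.0, "dy": 0.0, "dz": 0.0, "turn": 0.0}]'

```text
time: 3.62
tool_pos: [0.6282, 0.2186, 0.0099]
tcp_rot: [3.141, 0.0, -0.001]
wrist_force: [-0.2, -0.1, -0.2]
width: 0.998
```

Call:
jog_arm --motion '[{"dx": 0.0, "dy": 0.0, "dz": 0.0, "turn": 0.0}, {"dx": 0.0, "dy": 0.0, "dz": 0.0, "turn": 0.0}, {"dx": 0.0, "dy": 0.0, "dz": 0.0, "turn": 0.0}, {"dx": 0.0, "dy": 0.0, "dz": 0.0, "turn": 0.0}, {"dx": 0.0, "dy": 0.0, "dz": 0.0, "turn": 0.0}, {"dx": 0.0, "dy": 0.0, "dz": 0.0, "turn": 0.0}, {"dx": 0.0, "dy": 0.0, "dz": 0.0, "turn": 0.0}, {"dx": 0.0, "dy": 0.0, "dz": 0.0, "turn": 0.0}, {"dx": 0.0, "dy": 0.0, "dz": 0.0, "turn": 0.0}, {"dx": 0.0, "dy": 0.0, "dz": 0.0, "turn": 0.0}]' --fingers 4.0 --grip_force 60

```text
time: 4.45
tool_pos: [0.63, 0.2195, 0.0124]
tcp_rot: [-3.141, -0.001, -0.005]
wrist_force: [-1.1, -0.4, 6.1]
width: 0.556
```

Call:
jog_arm --motion '[{"dx": 0.0, "dy": 0.0, "dz": 0.5, "turn": 0.0}, {"dx": 0.0, "dy": 0.0, "dz": 1.0, "turn": 0.0}, {"dx": 0.0, "dy": 0.0, "dz": 1.5, "turn": 0.0}, {"dx": 0.0, "dy": 0.0, "dz": 2.0, "turn": 0.0}, {"dx": 0.0, "dy": 0.0, "dz": 2.0, "turn": 0.0}, {"dx": 0.0, "dy": 0.0, "dz": 2.0, "turn": 0.0}, {"dx": 0.0, "dy": 0.0, "dz": 2.0, "turn": 0.0}, {"dx": 0.0, "dy": 0.0, "dz": 1.0, "turn": 0.0}, {"dx": 0.0, "dy": 0.0, "dz": 0.0, "turn": 0.0}, {"dx": 0.0, "dy": 0.0, "dz": 0.0, "turn": 0.0}]'

```text
time: 5.28
tool_pos: [0.6289, 0.2192, 0.1313]
tcp_rot: [-3.141, -0.001, -0.003]
wrist_force: [1.2, -0.3, -3.3]
width: 0.55
```

```bash
python3 - <<'E'
from h import *
s=bot.read_state(); print(s["tool_pos"],s["tcp_rot"],s["wrist_force"],s["torque"],s["width"])
ims=[]
for n in ("scene","top"):
    p,d=viewer.read_camera(n); i=viewer.camera_info(n); C=cloud(i,d); np.savez(n+"1.npz",p=p,d=d)
    m=(d>0)&(p.min(2)>100)&(C[...,2]>.10)&(C[...,2]<.19)&(abs(C[...,0]-.63)<.1)&(abs(C[...,1]-.22)<.06)
    print(n,m.sum(), np.percentile(C[m],[2,50,98],axis=0).round(4).tolist() if m.sum() else 0)
    v,u=np.nonzero(m); cv,cu=(int(v.mean()),int(u.mean())) if m.sum() else (210,280)
    x,y=np.clip(cu-70,0,420),np.clip(cv-100,0,220); ims.append(cv2.resize(p[y:y+200,x:x+140],(400,571),interpolation=cv2.INTER_CUBIC))
cv2.imwrite("pics/lift.png",np.hstack(ims)[:,:,::-1])
E
python3 w.py wrist3
```

```text
[0.62890114 0.21918808 0.13134662] [-3.14105960e+00 -1.24118678e-03 -2.62371637e-03] [ 1.20404779 -0.31836273 -3.3039057 ] [ 0.00174339  0.02336111 -0.00991309] 0.5495264003191743
scene 681 [[0.5979, 0.1961, 0.1263], [0.6592, 0.2215, 0.1583], [0.6868, 0.245, 0.1822]]
top 196 [[0.5667, 0.1956, 0.1458], [0.5919, 0.2348, 0.1577], [0.6849, 0.2448, 0.1825]]
5.3833 [0.6273 0.2187 0.1288] -89.95232108822259 [-0.003 -0.001 -1.   ] [-1.   0.5 -3.8] 0.5541016251785064
```

View pics/lift.png

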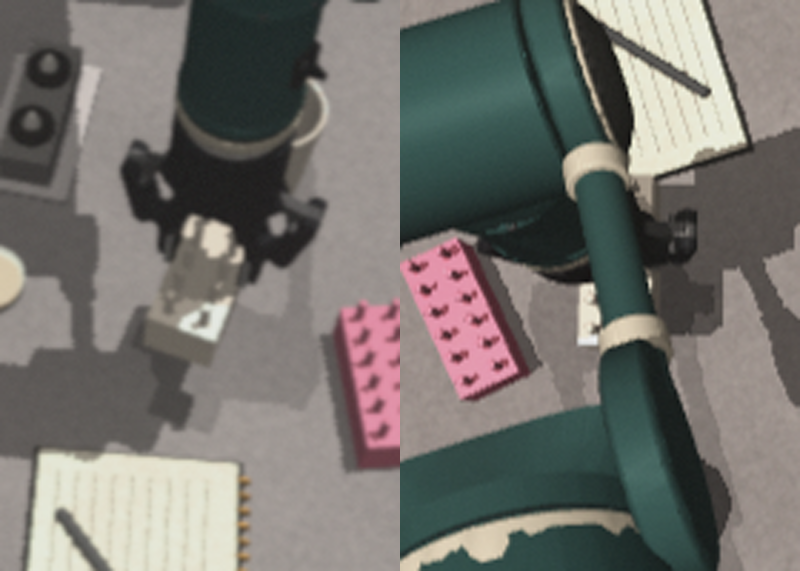

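Rack held and lifted level, weighing about 3.4 N; the scene crop shows it between the fingers. Now over the stand, moving sideways first to stay clear of the cup.

Call:
jog_arm --motion '[{"dx": -0.6, "dy": -1.5, "dz": 0.2, "turn": 0.02}, {"dx": -0.6, "dy": -2.5, "dz": 0.2, "turn": 0.02}, {"dx": -0.6, "dy": -3.0, "dz": 0.2, "turn": 0.02}, {"dx": -0.6, "dy": -3.0, "dz": 0.2, "turn": 0.02}, {"dx": -0.6, "dy": -3.0, "dz": 0.2, "turn": 0.02}, {"dx": -0.6, "dy": -3.0, "dz": 0.0, "turn": 0.02}, {"dx": -0.6, "dy": -2.5, "dz": 0.0, "turn": 0.02}, {"dx": -0.6, "dy": -1.5, "dz": 0.0, "turn": 0.02}]'

```text
time: 6.1
tool_pos: [0.5789, 0.0164, 0.1387]
tcp_rot: [3.131, 0.252, -0.005]
wrist_force: [0.8, -0.3, -2.4]
width: 0.555
```

Call:
jog_arm --motion '[{"dx": -1.5, "dy": 0.0, "dz": 0.0, "turn": 0.0}, {"dx": -2.5, "dy": 0.0, "dz": 0.0, "turn": 0.0}, {"dx": -2.5, "dy": 0.0, "dz": 0.0, "turn": 0.0}, {"dx": -2.5, "dy": 0.0, "dz": 0.0, "turn": 0.0}, {"dx": -2.0, "dy": 0.0, "dz": 0.0, "turn": 0.0}, {"dx": -1.5, "dy": 0.0, "dz": 0.0, "turn": 0.0}, {"dx": 0.0, "dy": 0.0, "dz": 0.0, "turn": 0.0}, {"dx": 0.0, "dy": 0.0, "dz": 0.0, "turn": 0.0}, {"dx": 0.0, "dy": 0.0, "dz": 0.0, "turn": 0.0}]'

```text
time: 6.85
tool_pos: [0.456, 0.019, 0.14]
tcp_rot: [3.131, 0.252, 0.0]
wrist_force: [-0.0, 0.2, -1.6]
width: 0.55
```

```bash
python3 w.py wrist4; python3 - <<'E'
from h import *
for n in ("scene","top"):
    p,d=viewer.read_camera(n); i=viewer.camera_info(n); C=cloud(i,d); np.savez(n+"2.npz",p=p,d=d)
    if n=="scene": cv2.imwrite("pics/scene2.png",p[:,:,::-1])
z=np.load("wrist4.npz"); S={"wrist":(z["C"],z["p"])}
for n in ("scene","top"):
    z=np.load(n+"2.npz"); S[n]=(cloud(viewer.camera_info(n),z["d"]),z["p"])
for n,(C,p) in S.items():
    m=(p.min(2)>90)&(C[...,2]>.155)&(C[...,2]<.175)&(abs(C[...,0]-.455)<.09)&(abs(C[...,1]-.02)<.05)
    if m.sum()>20: print(n,m.sum(),rect(C[m]),np.percentile(C[m],[2,50,98],axis=0).round(4).tolist())
E
```

```text
6.85 [0.456 0.019 0.14 ] -80.7884186051054 [ 0.  0. -1.] [-0.   0.2 -1.6] 0.550305147441554
wrist 13208 (array([455.8,  18.2, 117.6,  50.3]), 8.9) [[0.4024, 0.0001, 0.167], [0.4897, 0.0206, 0.1682], [0.5142, 0.0485, 0.1694]]
scene 501 (array([460.5,  20.7, 113. ,  50.8]), 9.3) [[0.4104, 0.0005, 0.1602], [0.4822, 0.0215, 0.167], [0.5155, 0.0516, 0.172]]
top 208 (array([504.4,  27.4,  50.6,  21.2]), -79.6) [[0.4955, 0.0036, 0.165], [0.5065, 0.0253, 0.1681], [0.516, 0.0522, 0.1707]]
```

View pics/wrist4.png

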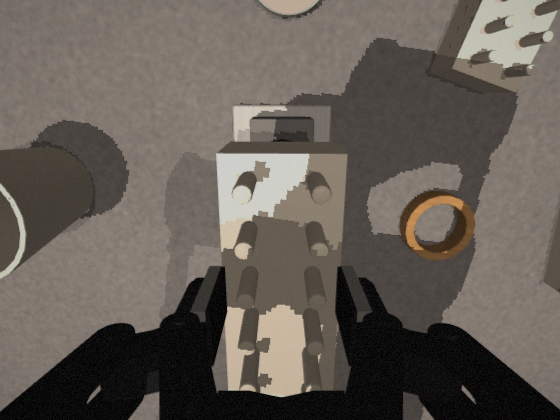

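View pics/scene2.png

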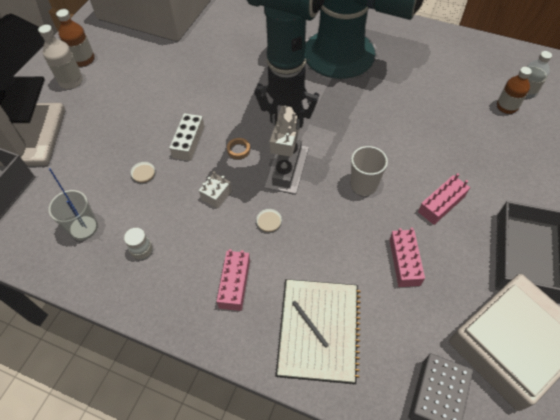

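The wrist view shows the rack square over the stand: rack end at (282,150), tray end behind it at (282,105). Rack centre is about (0.4557, 0.0195), yaw 9°, underside about 0.128, so it is 1 mm off in x. Descending to just above the collars.

Call:
jog_arm --motion '[{"dx": -0.1, "dy": 0.0, "dz": -1.0, "turn": 0.0}, {"dx": 0.0, "dy": 0.0, "dz": -1.5, "turn": 0.0}, {"dx": 0.0, "dy": 0.0, "dz": -1.5, "turn": 0.0}, {"dx": 0.0, "dy": 0.0, "dz": -1.0, "turn": 0.0}, {"dx": 0.0, "dy": 0.0, "dz": -1.0, "turn": 0.0}, {"dx": 0.0, "dy": 0.0, "dz": -0.7, "turn": 0.0}, {"dx": 0.0, "dy": 0.0, "dz": -0.5, "turn": 0.0}, {"dx": 0.0, "dy": 0.0, "dz": 0.0, "turn": 0.0}, {"dx": 0.0, "dy": 0.0, "dz": 0.0, "turn": 0.0}]' --grip_force 90

```text
time: 7.75
tool_pos: [0.4546, 0.0191, 0.0684]
tcp_rot: [-3.131, -0.252, 0.0]
wrist_force: [-0.3, -0.4, -2.4]
width: 0.538
```

Call:
jog_arm --motion '[{"dx": 0.0, "dy": 0.0, "dz": -0.2, "turn": 0.0}, {"dx": 0.0, "dy": 0.0, "dz": -0.2, "turn": 0.0}, {"dx": 0.0, "dy": 0.0, "dz": 0.0, "turn": 0.0}, {"dx": 0.0, "dy": 0.0, "dz": 0.0, "turn": 0.0}]'

```text
time: 8.08
tool_pos: [0.4546, 0.0191, 0.0646]
tcp_rot: [3.131, 0.252, 0.001]
wrist_force: [-0.1, -0.4, -2.4]
width: 0.537
```

Call:
jog_arm --motion '[{"dx": 0.0, "dy": 0.0, "dz": -0.2, "turn": 0.0}, {"dx": 0.0, "dy": 0.0, "dz": -0.2, "turn": 0.0}, {"dx": 0.0, "dy": 0.0, "dz": 0.0, "turn": 0.0}, {"dx": 0.0, "dy": 0.0, "dz": 0.0, "turn": 0.0}]'

```text
time: 8.42
tool_pos: [0.4551, 0.0191, 0.0611]
tcp_rot: [3.131, 0.252, 0.002]
wrist_force: [-1.0, -0.8, 3.4]
width: 0.539
```

Contact with the collars at a TCP height of about 0.062. Pressing on.

Call:
jog_arm --motion '[{"dx": 0.0, "dy": 0.0, "dz": -0.2, "turn": 0.0}, {"dx": 0.0, "dy": 0.0, "dz": -0.2, "turn": 0.0}, {"dx": 0.0, "dy": 0.0, "dz": 0.0, "turn": 0.0}, {"dx": 0.0, "dy": 0.0, "dz": 0.0, "turn": 0.0}]'

```text
time: 8.75
tool_pos: [0.4551, 0.019, 0.057]
tcp_rot: [3.131, 0.252, 0.002]
wrist_force: [-1.0, -0.2, 5.5]
width: 0.537
```

Call:
jog_arm --motion '[{"dx": 0.0, "dy": 0.0, "dz": -0.2, "turn": 0.0}, {"dx": 0.0, "dy": 0.0, "dz": -0.2, "turn": 0.0}, {"dx": 0.0, "dy": 0.0, "dz": 0.0, "turn": 0.0}, {"dx": 0.0, "dy": 0.0, "dz": 0.0, "turn": 0.0}]'

```text
time: 9.08
tool_pos: [0.4552, 0.019, 0.0546]
tcp_rot: [3.131, 0.252, 0.001]
wrist_force: [-6.9, -1.1, 18.4]
width: 0.539
```

Call:
jog_arm --motion '[{"dx": 0.0, "dy": 0.0, "dz": -0.2, "turn": 0.0}, {"dx": 0.0, "dy": 0.0, "dz": 0.0, "turn": 0.0}, {"dx": 0.0, "dy": 0.0, "dz": 0.0, "turn": 0.0}]'

```text
time: 9.33
tool_pos: [0.4552, 0.019, 0.0545]
tcp_rot: [3.131, 0.252, -0.0]
wrist_force: [-13.0, -0.6, 33.0]
width: 0.538
```

```bash
python3 - <<'E'
from h import *
for n in ("scene","wrist"):
    i=viewer.camera_info(n); p,d=viewer.read_camera(n); C=cloud(i,d)
    m=(p.min(2)>90)&(C[...,2]>.074)&(C[...,2]<.094)&(abs(C[...,0]-.455)<.09)&(abs(C[...,1]-.02)<.05)
    P=C[m]; A=np.c_[P[:,:2]-[.4545,.0195],np.ones(len(P))]; k=np.ones(len(P),bool)
    for _ in range(5):
        c=np.linalg.lstsq(A[k],P[k,2],rcond=None)[0]; k=abs(A@c-P[:,2])<.004
    print(n,m.sum(),rect(P[k]),c)
E
```

```text
scene 493 (array([454.3,  20.1, 121.4,  50.4]), 9.3) [-7.15462534e-05  5.44194214e-03  8.12700964e-02]
wrist 13583 (array([455. ,  18.1, 117.3,  50.4]), 9.0) [-0.0007473   0.00028404  0.08264425]
```

Stopped hard at the deck with 33 N. Both views put the rack top at 81 to 83 mm, level, centred, yaw 9°. Unloading, releasing and rising.

Call:
jog_arm --motion '[{"dx": 0.0, "dy": 0.0, "dz": 0.2, "turn": 0.0}, {"dx": 0.0, "dy": 0.0, "dz": 0.1, "turn": 0.0}, {"dx": 0.0, "dy": 0.0, "dz": 0.0, "turn": 0.0}]'

```text
time: 9.68
tool_pos: [0.4552, 0.019, 0.0547]
tcp_rot: [3.131, 0.252, 0.002]
wrist_force: [-3.7, 0.1, 10.8]
width: 0.537
```

Call:
jog_arm --motion '[{"dx": 0.0, "dy": 0.0, "dz": 0.0, "turn": 0.0}, {"dx": 0.0, "dy": 0.0, "dz": 0.0, "turn": 0.0}, {"dx": 0.0, "dy": 0.0, "dz": 0.0, "turn": 0.0}, {"dx": 0.0, "dy": 0.0, "dz": 0.0, "turn": 0.0}, {"dx": 0.0, "dy": 0.0, "dz": 0.0, "turn": 0.0}, {"dx": 0.0, "dy": 0.0, "dz": 0.0, "turn": 0.0}, {"dx": 0.0, "dy": 0.0, "dz": 0.0, "turn": 0.0}, {"dx": 0.0, "dy": 0.0, "dz": 0.0, "turn": 0.0}]' --fingers 8.54

```text
time: 10.35
tool_pos: [0.4545, 0.0191, 0.0533]
tcp_rot: [3.131, 0.252, -0.0]
wrist_force: [-0.5, 0.2, -0.4]
width: 1.001
```

Call:
jog_arm --motion '[{"dx": 0.0, "dy": 0.0, "dz": 0.5, "turn": 0.0}, {"dx": 0.0, "dy": 0.0, "dz": 1.0, "turn": 0.0}, {"dx": 0.0, "dy": 0.0, "dz": 2.0, "turn": 0.0}, {"dx": 0.0, "dy": 0.0, "dz": 2.5, "turn": 0.0}, {"dx": 0.0, "dy": 0.0, "dz": 2.5, "turn": 0.0}, {"dx": 0.0, "dy": 0.0, "dz": 2.5, "turn": 0.0}, {"dx": 0.0, "dy": 0.0, "dz": 2.5, "turn": 0.0}, {"dx": 0.0, "dy": 0.0, "dz": 1.0, "turn": 0.0}, {"dx": 0.0, "dy": 0.0, "dz": 0.0, "turn": 0.0}, {"dx": 0.0, "dy": 0.0, "dz": 0.0, "turn": 0.0}]'

```text
time: 11.18
tool_pos: [0.4547, 0.019, 0.1987]
tcp_rot: [3.131, 0.252, 0.002]
wrist_force: [-1.1, -0.7, 0.1]
width: 1.0
```

```bash
python3 - <<'E'
from h import *
s=bot.read_state(); print(s["time"],s["tool_pos"],s["wrist_force"],s["width"])
for n in ("scene","wrist"):
    i=viewer.camera_info(n); p,d=viewer.read_camera(n); C=cloud(i,d)
    m=(p.min(2)>90)&(C[...,2]>.070)&(C[...,2]<.098)&(abs(C[...,0]-.455)<.09)&(abs(C[...,1]-.02)<.05)
    P=C[m]; A=np.c_[P[:,:2]-[.4545,.0195],np.ones(len(P))]; k=np.ones(len(P),bool)
    for _ in range(6):
        c=np.linalg.lstsq(A[k],P[k,2],rcond=None)[0]; k=abs(A@c-P[:,2])<.004
    print(n,m.sum(),rect(P[k]),c)
    cv2.imwrite(f"pics/end_{n}.png",p[:,:,::-1])
cv2.imwrite("pics/end.png",np.hstack([cv2.resize(cv2.imread(f"pics/end_{n}.png"),(400,300)) for n in("scene","wrist")]))
E
```

```text
11.1833 [0.45472195 0.01901421 0.19874149] [-1.09789557 -0.73042262  0.11129859] 0.9997055057171436
scene 749 (array([452.9,  19.9, 124.4,  50.9]), 9.0) [-0.0059379  -0.00227024  0.08140317]
wrist 6530 (array([453.2,  18.1, 120.4,  50.2]), 8.8) [-0.00027807 -0.0005967   0.08268798]
```

View pics/end.png

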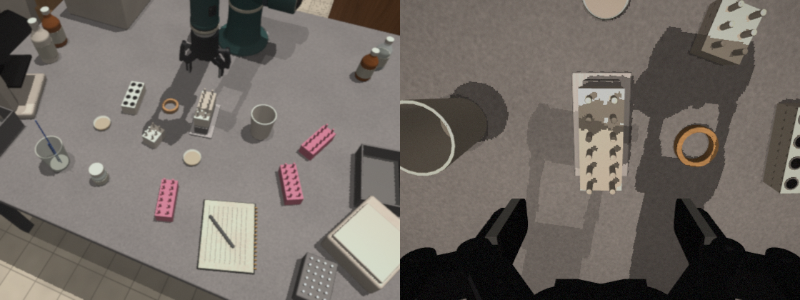

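The rack sits flat on the stand with its top at 82 mm, level to within 0.4°, centred within about 2 mm, yaw 9°. The gripper is clear and the other racks are where they were. Handing in.

```bash
python3 -c "
from workcell import bot
print(bot.finish_job())"
```

```text
the job is handed in; nothing more can be done
None
```

The long white pin rack is on the stand's two studs, pressed down flat on the deck and released. I handed the job in at about 11 s; no verdict is reported.

- **Press:** it met the collars at a tool height of about 62 mm. They gave way at about 6 N or a little more, and it stopped hard on the deck at 54.5 mm. The peak push was 33 N.
- **Last checks after release:** the scene and wrist views put the rack top at 81.4 and 82.7 mm, against the 82 mm expected. The rack is centred within about 2 mm and lined up within about 0.5°. The wrist view shows it level to within 0.1°, while the coarser scene view gives about 0.4°. The gripper is open and about 15 cm above its release height.
- **Other racks:** both look unmoved in the final pictures, judged by eye rather than measured.
- **What failed or disagreed:** the first three move calls were refused and moved nothing; rows giving all four numbers worked. The views of the rack's position differed by 1–2 mm, within the calibration error.

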